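# Draw the grill rack out to its stops with the hook

## Task

The two ramekins in the little overhead grill are ready, but the rack's front bar sits under the low hood where no hand fits. Take the rack hook from the wooden board, drop its tip behind the middle of the front bar and draw the rack out gently, both ramekins standing on it, until it comes up against its hidden stops, and hold a firm pull there for a moment to be sure (about 12 N, never a yank). Leave the rack standing out, lay the hook level on the board again, and do not touch the rack by hand or disturb the glasses.

Things in the scene. Friction and masses are not known exactly. Their poses are not given: they have to be found in the camera images.
- grill: Fixed steel tabletop overhead grill, 240 mm deep x 212 wide x 245 high. Origin: centre of its underside; its open front faces its own -x, z up. Hood over z 178-238 (heating tubes down to z 163) reaches forward to x=-130 (its knob to -152); base below z 40 to x=-120. The rack slides out along -x, straight, on side runners inside the opening.
- rack: Loose steel wire rack, 0.5 kg, 200 mm long (x) x 188 wide. Origin under its middle; its axes as the grill's. Front bar (7 thick, along y) at x=-97, axis 18 above the origin; at home that is at grill x=-91, 39 back from the hood edge. Dishes stand 22 above the origin. At home it lies in a dip 3 deep: a pull of 4 to 10 N lifts it out, then it slides at 1 to 3 N.
- rack_pocket (a point): Middle of the open pocket behind the rack's front bar, at bar-axis height: 26 mm free fore and aft (grill x) by 36 across, open above and below (over 25 free below). At its stops the rack has come 77 to 105 mm from home; where exactly differs and cannot be seen: there the pull rises. Firm is a steady 9 to 14 N at the hook, held for half a second; over 17 N is a yank.
- hook: Loose rack hook, 0.17 kg. Dark wooden handle 104 mm long (x) x 22 wide (y) x 26 high; origin at the middle of its underside, x along the handle to the hook, z up. A steel rod 7 thick leaves the handle's end at x=58, cranks up to z=38 (axis) at x=94, runs level to x=160 and turns straight down to z=0. It rests level on handle and tip.
- hook_tip (a point): Lower end of the hook's down-turned tip, 160 mm ahead of the hook's origin, level with the handle's underside. The tip is a vertical round bar 7 thick, free for 34 below the rod.
- board: Wooden serving board, fixed, 85 mm (x) x 260 (y) x 20 high; origin: centre of its underside. The hook lies on it at the start, along its length (hook x near board +y), its origin about 50 towards board -y, and must lie on it level at the end.
- ramekin_1: White fluted ramekin, 68 mm across, 41 high, 0.11 kg, standing loose on the rack; origin: centre of its underside, z up.
- ramekin_2: The other ramekin on the rack, the same.
- wine_glass: Wine glass, 80 mm across, 201 high, standing loose on the near left of the table; origin: centre of its foot. A bystander.
- tumbler_1: Water tumbler, 81 mm across, 92 high, standing loose on the far side; origin: centre of its underside. A bystander.
- tumbler_2: The other tumbler, the same, standing loose at the far right. A bystander.

How it is judged (in metres and radians):
On the way, in this order (a step that is already met when the one before it is completed fails the run):
1. the hook, its tip behind the front bar, has pulled the rack out of its home dip and is drawing it (x of hook_tip in the frame of rack_pocket between -0.016 and 0.016 m and z of hook_tip in the frame of rack_pocket below -0.004 m and contact force between hook and rack above 0.5 N and x of rack in the frame of grill below -0.03 m), for 0.05 s.
2. the rack is firmly against its stops: drawn out about 75 mm or more, it stands still under a pull of more than 8 N by the hook (x of rack in the frame of grill below -0.07 m and contact force between hook and rack above 8 N and linear speed of rack below 0.004 m/s), for 0.2 s.
At the end, for the whole second after the job is handed in: The rack stands out of the grill at rest, level, drawn about 75 mm or more from home; both ramekins stand upright on it; the hook lies level and at rest on the wooden board (within 0.08 rad, handle and tip on the board) (x of rack in the frame of grill below -0.07 m and angle between rack's own z axis and vertical below 0.05 rad and linear speed of each of rack, hook below 0.02 m/s and z of each of ramekin_1, ramekin_2 in the frame of rack above 0.015 m and angle between each of ramekin_1, ramekin_2's own z axis and vertical below 0.15 rad and height (world z) of hook between 0.015 and 0.026 m and angle between hook's own z axis and vertical below 0.08 rad and contact force between hook and board above 0.3 N); the robot touches nothing.
It fails at once if the hook yanks the rack: more than 17 N between them, or the rack faster than 0.3 m/s (contact force between hook and rack above 17 N or linear speed of rack above 0.3 m/s).
It fails at once if the hand or arm itself touches the rack (contact force between any of the fingers, the arm and rack above 0.5 N).
It fails at once if the hook or arm hits the grill with more than 10 N (contact force between any of hook, the arm, the fingers and grill above 10 N).
It fails at once if a ramekin tips by more than 0.35 rad (angle between any of ramekin_1, ramekin_2's own z axis and vertical above 0.35 rad).
It fails at once if a bystander (wine glass or tumbler) is moved by more than 20 mm or tipped by more than 0.3 rad (distance of any of wine_glass, tumbler_1, tumbler_2 from where it was at the start of the episode above 0.02 m or angle between any of wine_glass, tumbler_1, tumbler_2's own z axis and vertical above 0.3 rad).
It also fails if it takes over 64 s, if anything falls off the work surface, if the arm or the gripper's body presses on something with over 40 N, if the wrist force passes 120 N, or if a joint passes its speed limit or range.

## Robot

A 6-joint arm with a two-finger parallel gripper is mounted at the origin on the work surface; the furniture and walls round the work are solid. World frame = base frame: x ahead of the robot, y to its left, z up, the work surface at z = 0. Lengths are in mm, angles in rad, forces in N, time in s.
With the tool pointing down it reaches from about 275 to 1000 mm from the base axis. Payload 8.4 kg.
Tool frame: the origin (TCP) lies at the very end of the fingers, on their centre line; the grasp point (between the pads) lies 19 mm behind it (r.tcp_to_grasp is the distance from the TCP to the grasp point, in mm); z points along the fingers, y is the line along which they close (so a half turn about z gives the same grasp; the last joint's range is limited). The gripper opens to 85 mm and grips with 20 to 120 N. Pads are 22 mm wide; open, the fingers measure 114 mm over their backs; the gripper's body (76 mm by 85 mm) begins 54 mm behind the grasp point. The pads swing forward as they close: fully open they stand 13 mm farther back than shut.
Start: joints at [1.293, 0.353, 1.633, -0, 1.155, -0.002], TCP at [170.196, 601.383, 231.281] pointing down, gripper open.
Joint ranges: [-2.63, 2.63], [-0.92, 2.1], [0.06, 2.66], [-1.3, 4.44], [0, 2.69], [-3.02, 3.02]. Speed limits (rad/s): [2.22, 2.22, 2.79, 3.14, 3.14, 3.14].

## Interface

Orientations are given as [roll, pitch, yaw] about the fixed x, y, z axes, in that order (R = Rz(yaw) Ry(pitch) Rx(roll)).
In Python, from rig import r gives the robot as it stands. The module is installed in compiled form; this text tells all that it offers.
- The arm moves only by the tool play_rows, never from a script. Its argument "rows" is a list of rows, each an object with "dp": the shift along the tool's x, y, z in units of 40 mm (1.0 is 40 mm), a list of three; "turn": the turn, a rotation vector about the tool's x, y, z in units of 6 degrees (1.0 is 6 degrees), a list of three; "fingers": the closure, from 0 (fully open) to 1 (shut). In form: [{"dp": [tx, ty, tz], "turn": [wx, wy, wz], "fingers": fingers}, ...]. A call has 1 to 5 rows; each row shifts and turns the commanded pose from where the row before left it, along the tool's axes as they then stand; what a row does not reach is not made up. A row lasts 1/12 s, in which the tool goes at most 41.7 mm and 7.16 degrees, less where a joint would pass 70% of its speed; a pose out of reach is approached as far as the arm can. A call is refused whole if a number of a shift passes 1 or a number of a turn 1, either way. A call with a gripper value outside its range is refused whole. The fingers move at their own pace and stop on an object; "force" is the grip in N (left out, the last holds). Time passes only in rows, so rows that do not move let the fingers close. It gives the time, the measured TCP pose, the force, the opening and the grip force at its end, in the units of the state.
- r.sense(): the state, without advancing time (a new reading comes with each control period).
- r.grab_frame(name): name is "scene" or "side" or "wrist"; returns a dict with "pixels" (480x640x3 uint8, red, green, blue), "fx", "fy", "cx", "cy" (pixels), "pose" (4x4, takes a point from camera to world coordinates). Camera axes: x right, y down, z forward; pixel columns grow to the right and rows downward; lengths in mm; the calibration is good to about 2 mm. A picture is of the moment at which its call begins. There is no depth.
- r.sign_off(): hands the job in; it is judged then, once.
The state is a dict: "clock": time; "qpos": joint angles; "qvel": joint speeds; "joint_efforts": joint torques, N m; "eef_pos": TCP position; "tcp_rot": TCP orientation; "contact_force": force on the tool from outside, world axes, zero at the start; "wrist_torque": the same for the moment, N m; "opening": opening from 0.0 (shut) to 1.0 (fully open); "grasp_force": force on a finger pad.
Only numpy, scipy, OpenCV 4.12 (cv2) and the standard library are available. Lean on these libraries where they do the work, as an engineer would, in place of code of your own. Each camera call takes 0.05 s, during which the arm holds its last target. There are 200 camera calls.

## Working session

There is one attempt and no reset: what is moved stays moved. The work goes in short steps, Python scripts to look and compute and a tool call to move; the robot and the scene stay as the last step left them, time stands still between calls to the robot, and variables do not carry over. Pictures are saved under pics/ and viewed, at most 10 in all, crops included, and the job is handed in when it is done.

Besides the shell and the picture viewer there is one more tool, called after "Call:" as name(argument=value, ...) on one line, values as JSON. play_rows: Moves the arm, as the interface text tells. Its arguments: {"type":"object","properties":{"rows":{"type":"array"},"force":{"type":"number"}},"required":["rows"]}

```bash
mkdir -p pics
cat > h.py <<'E'
import numpy as np, cv2
from rig import r
from scipy.spatial.transform import Rotation as R
def grab(n,f):
    d=r.grab_frame(n); cv2.imwrite(f'pics/{f}.png',d['pixels'][:,:,::-1]); 
    np.savez(f'pics/{f}.npz',**d); return d
def ray(d,u,v):
    P=np.array(d['pose']); k=P[:3,:3]@np.array([(u-d['cx'])/d['fx'],(v-d['cy'])/d['fy'],1.]); return P[:3,3],k
def onz(d,u,v,z):
    o,k=ray(d,u,v); return o+k*(z-o[2])/k[2]
def proj(d,p):
    P=np.array(d['pose']); c=P[:3,:3].T@(np.array(p)-P[:3,3]); return d['fx']*c[0]/c[2]+d['cx'],d['fy']*c[1]/c[2]+d['cy']
E
python3 - <<'E'
from h import *
for n in ['scene','side','wrist']:
    d=grab(n,n+'0'); print(n,np.round(d['pose'],3).tolist(),d['fx'],d['cx'],d['cy'])
print(r.sense())
a=[cv2.imread(f'pics/{n}0.png') for n in ['scene','side']]
E
```

```text
scene [[0.697, 0.334, -0.635, 1465.715], [0.717, -0.338, 0.609, -897.97], [-0.011, -0.88, -0.475, 779.158], [0.0, 0.0, 0.0, 1.0]] 592.3046099328953 322.61288052532205 242.16140619028437
side [[0.729, -0.341, 0.594, -113.558], [-0.685, -0.374, 0.625, -698.955], [0.009, -0.862, -0.506, 644.441], [0.0, 0.0, 0.0, 1.0]] 473.69607207973166 324.02130273217944 237.5197382321964
wrist [[0.273, 0.927, 0.259, 104.986], [0.962, -0.262, -0.076, 619.459], [-0.003, 0.27, -0.963, 372.703], [0.0, 0.0, 0.0, 1.0]] 365.20406256789863 316.6427739067758 239.10351931852375
{'clock': 0.15, 'qpos': array([ 1.29261171e+00,  3.53519352e-01,  1.63396957e+00, -4.69901774e-06,
        1.15520355e+00, -2.41890026e-03]), 'qvel': array([-6.55330032e-04, -3.30316365e-03, -1.17490805e-03,  2.86152035e-05,
       -4.34855079e-04, -7.94618757e-04]), 'joint_efforts': array([ 8.35469855e-04, -6.05634212e+01, -3.42340493e+01, -6.43215776e-05,
        6.13019613e-03, -7.37273666e-06]), 'eef_pos': array([170.08824392, 601.02514865, 230.71253568]), 'tcp_rot': array([-3.14049282e+00,  1.63656030e-06,  2.86582884e+00]), 'contact_force': array([ 0.19196141, -0.75461181,  0.9716645 ]), 'wrist_torque': array([ 0.00949937,  0.02051116, -0.05631696]), 'grasp_force': 0.0, 'opening': 1.0002160726948819}
```

View pics/scene0.png

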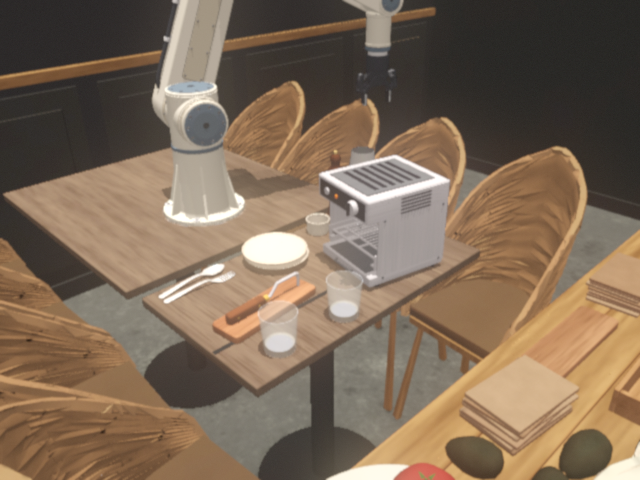

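View pics/side0.png

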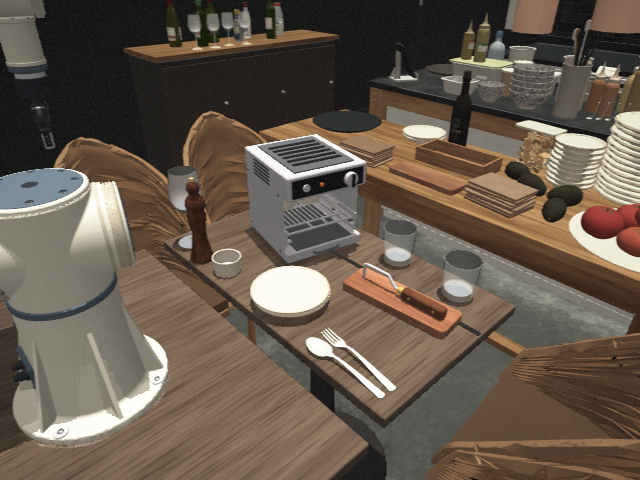

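Run:
```python
import cv2
a=cv2.imread('pics/side0.png'); c=a[125:275,240:380]; cv2.imwrite('pics/c1.png',cv2.resize(c,None,fx=4,fy=4,interpolation=cv2.INTER_CUBIC))
b=cv2.imread('pics/scene0.png')
x=cv2.resize(a[255:335,335:475],None,fx=5,fy=4.0*1.25,interpolation=cv2.INTER_CUBIC)[:, :700]
y=cv2.resize(b[265:340,210:320],None,fx=5,fy=5,interpolation=cv2.INTER_CUBIC)[:, :]
import numpy as np
h=400; 
o=np.zeros((600,800,3),np.uint8)
o[:300,:525]=cv2.resize(a[255:335,335:475],(525,300),interpolation=cv2.INTER_CUBIC)
o[300:,:440]=cv2.resize(b[265:340,210:320],(440,300),interpolation=cv2.INTER_CUBIC)
o[300:,440:]=cv2.resize(b[150:290,315:455],(360,300),interpolation=cv2.INTER_CUBIC)
cv2.imwrite('pics/c2.png',o)
```

```text
(no output)
```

View pics/c1.png

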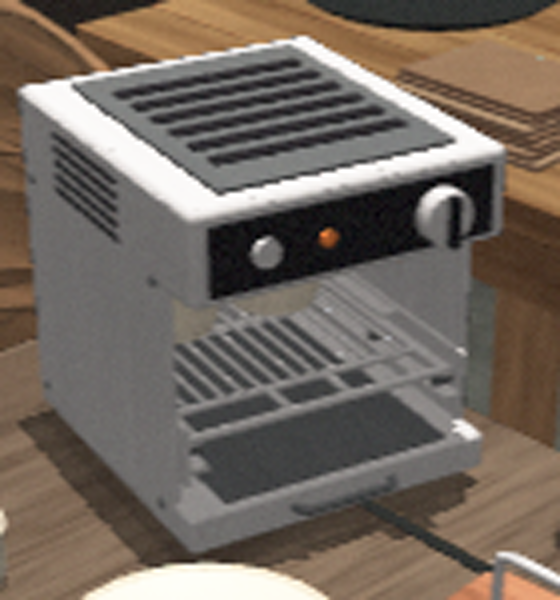

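View pics/c2.png

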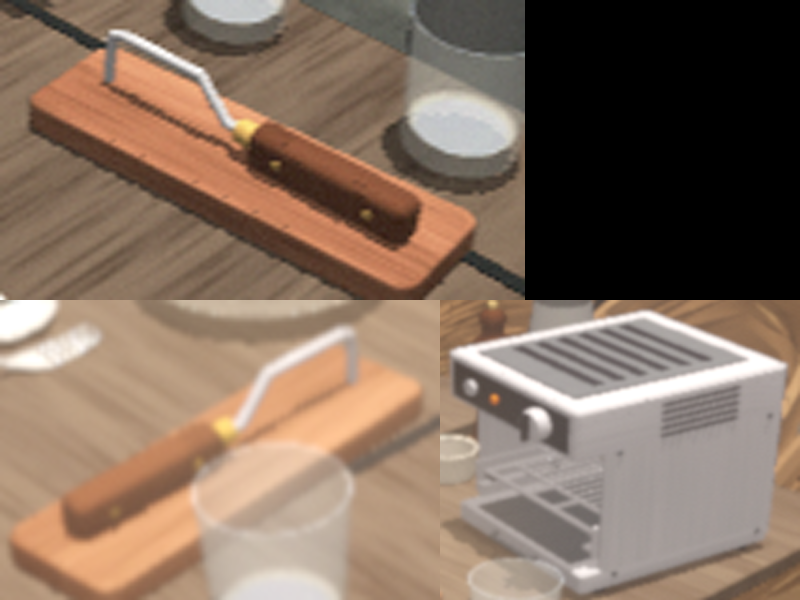

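Run:
```python
from h import *
S=dict(np.load('pics/side0.npz')); C=dict(np.load('pics/scene0.npz'))
c1=lambda x,y:(240+x/4,125+y/4); c2=lambda x,y:(335+x/3.75,255+y/3.75); c3=lambda x,y:(210+x/4,265+(y-300)/4); c4=lambda x,y:(315+(x-440)*140/360,150+(y-300)*140/300)
def p(n,d,uv,z): q=onz(d,*uv,z); print(n,np.round(uv,1),np.round(q,1))
p('panel BL z178',S,c1(212,300),178);p('panel BR z178',S,c1(500,232),178)
p('panel TL z238',S,c1(208,222),238);p('panel TR',S,c1(504,155),238)
p('base BL z0',S,c1(195,550),0);p('base BR z0',S,c1(480,467),0);p('back left top',S,c1(22,90),240);p('back right top',S,c1(300,40),240)
for z in (50,60,70,80): p('bar L z%d'%z,S,c1(195,438),z);p('bar R',S,c1(455,375),z)
p('tip S',S,c2(110,82),20);p('rodcorner S z58',S,c2(115,33),60);p('brass S z40ish',S,c2(242,132),35);p('handle back top S z46',S,c2(415,197),44)
p('tip C',C,c3(352,382),20);p('rodcorner C',C,c3(348,330),60);p('brass C',C,c3(228,430),35);p('handle back C bottom',C,c3(72,528),25)
p('board S1',S,c2(30,100),20);p('board S2',S,c2(475,220),20)
p('C base',C,c4(585,590),0);p('C base back',C,c4(765,545),0)
p('C panel R bottom',C,c4(568,455),178);p('C panel L bottom',C,c4(455,405),178)
p('tumbA S',S,(398,263),0);p('tumbB S',S,(457,296),0);p('wine S',S,(187,243),0);p('pepper',S,(203,262),0)
p('tumbA C',C,(344,313),0);p('tumbB C',C,(280,346),0)
```

```text
panel BL z178 [293. 200.] [496.8  45.7 178. ]
panel BR z178 [365. 183.] [686.8   0.9 178. ]
panel TL z238 [292.  180.5] [477.7  24.1 238. ]
panel TR [366.  163.8] [666.7 -16.4 238. ]
base BL z0 [288.8 262.5] [495.7  67.2   0. ]
base BR z0 [360.  241.8] [698.7  16.9   0. ]
back left top [245.5 147.5] [519.9 254.2 240. ]
back right top [315. 135.] [714.5 211.5 240. ]
bar L z50 [288.8 234.5] [529.5 105.9  50. ]
bar R [353.8 218.8] [710.8  54.2  50. ]
bar L z60 [288.8 234.5] [518.7  92.3  60. ]
bar R [353.8 218.8] [696.9  41.5  60. ]
bar L z70 [288.8 234.5] [507.9  78.8  70. ]
bar R [353.8 218.8] [683.1  28.9  70. ]
bar L z80 [288.8 234.5] [497.   65.3  80. ]
bar R [353.8 218.8] [669.2  16.2  80. ]
tip S [364.3 276.9] [ 566.2 -118.9   20. ]
rodcorner S z58 [365.7 263.8] [ 562.2 -123.8   60. ]
brass S z40ish [399.5 290.2] [ 569.1 -217.4   35. ]
handle back top S z46 [445.7 307.5] [ 582.  -324.1   44. ]
tip C [298.  285.5] [ 566.2 -117.2   20. ]
rodcorner C [297.  272.5] [ 570.1 -122.3   60. ]
brass C [267.  297.5] [ 571.6 -215.7   35. ]
handle back C bottom [228. 322.] [ 573.4 -326.1   25. ]
board S1 [343.  281.7] [517.  -99.1  20. ]
board S2 [461.7 313.7] [ 617.2 -342.9   20. ]
C base [371.4 285.3] [668.7  30.    0. ]
C base back [441.4 264.3] [729.5 232.    0. ]
C panel R bottom [364.8 222.3] [663.5   5.8 178. ]
C panel L bottom [320.8 199. ] [499.5  25.4 178. ]
tumbA S [398 263] [ 693.2 -116.3    0. ]
tumbB S [457 296] [ 686.1 -290.3    0. ]
wine S [187 243] [358.  318.6   0. ]
pepper [203 262] [341.6 211.1   0. ]
tumbA C [344 313] [ 702.1 -100.5    0. ]
tumbB C [280 346] [ 690.  -280.5    0. ]
```

Call:
play_rows(rows=[{"dp":[0,0,-0.5],"turn":[0,0,1],"fingers":0},{"dp":[0,0,-0.5],"turn":[0,0,1],"fingers":0},{"dp":[0,0,-0.5],"turn":[0,0,1],"fingers":0},{"dp":[0,0,-0.5],"turn":[0,0,1],"fingers":0},{"dp":[0,0,-0.3],"turn":[0,0,1],"fingers":0}])

```text
clock: 0.57
eef_pos: [170.3, 601.8, 325.4]
tcp_rot: [3.14, -0.001, 2.337]
contact_force: [0.1, 0.8, -0.1]
opening: 0.996
grasp_force: 0.0
```

Call:
play_rows(rows=[{"dp":[0,0,0],"turn":[0,0,1],"fingers":0},{"dp":[0,0,0],"turn":[0,0,1],"fingers":0},{"dp":[0,0,0],"turn":[0,0,1],"fingers":0},{"dp":[0,0,0],"turn":[0,0,1],"fingers":0},{"dp":[0,0,0],"turn":[0,0,1],"fingers":0}])

```text
clock: 0.98
eef_pos: [170.2, 601.2, 323.0]
tcp_rot: [-3.141, 0.0, 1.813]
contact_force: [0.2, -0.1, 0.2]
opening: 0.997
grasp_force: 0.0
```

Call:
play_rows(rows=[{"dp":[0,0,0],"turn":[0,0,1],"fingers":0},{"dp":[0,0,0],"turn":[0,0,0.87],"fingers":0},{"dp":[-0.8,0.36,0],"turn":[0,0,0],"fingers":0},{"dp":[-0.8,0.36,0],"turn":[0,0,0],"fingers":0},{"dp":[-0.8,0.36,0],"turn":[0,0,0],"fingers":0}])

```text
clock: 1.4
eef_pos: [218.4, 506.6, 322.6]
tcp_rot: [-3.141, 0.001, 1.624]
contact_force: [0.8, 0.0, 0.5]
opening: 0.998
grasp_force: 0.0
```

Call:
play_rows(rows=[{"dp":[-0.92,0.36,0],"turn":[0,0,0],"fingers":0},{"dp":[-0.92,0.36,0],"turn":[0,0,0],"fingers":0},{"dp":[-0.92,0.36,0],"turn":[0,0,0],"fingers":0},{"dp":[-0.92,0.36,0],"turn":[0,0,0],"fingers":0},{"dp":[-0.92,0.36,0],"turn":[0,0,0],"fingers":0}])

```text
clock: 1.82
eef_pos: [300.0, 325.9, 323.2]
tcp_rot: [3.142, 0.0, 1.623]
contact_force: [1.5, 0.5, 0.1]
opening: 0.999
grasp_force: 0.0
```

Call:
play_rows(rows=[{"dp":[-0.92,0.36,0],"turn":[0,0,0],"fingers":0},{"dp":[-0.92,0.36,0],"turn":[0,0,0],"fingers":0},{"dp":[-0.92,0.36,0],"turn":[0,0,0],"fingers":0},{"dp":[-0.92,0.36,0],"turn":[0,0,0],"fingers":0},{"dp":[-0.92,0.36,0],"turn":[0,0,0],"fingers":0}])

```text
clock: 2.23
eef_pos: [381.4, 145.9, 323.4]
tcp_rot: [3.141, -0.0, 1.623]
contact_force: [1.3, 0.6, 0.1]
opening: 1.0
grasp_force: 0.0
```

Call:
play_rows(rows=[{"dp":[-0.92,0.36,0],"turn":[0,0,0],"fingers":0},{"dp":[-0.92,0.36,0],"turn":[0,0,0],"fingers":0},{"dp":[-0.92,0.36,0],"turn":[0,0,0],"fingers":0},{"dp":[-0.92,0.36,0],"turn":[0,0,0],"fingers":0},{"dp":[-0.92,0.36,0],"turn":[0,0,0],"fingers":0}])

```text
clock: 2.65
eef_pos: [462.9, -34.4, 323.3]
tcp_rot: [3.141, -0.0, 1.622]
contact_force: [0.3, 0.9, 0.3]
opening: 1.002
grasp_force: 0.0
```

Call:
play_rows(rows=[{"dp":[-0.92,0.36,0],"turn":[0,0,0],"fingers":0},{"dp":[-0.92,0.36,0],"turn":[0,0,0],"fingers":0},{"dp":[-0.92,0.36,0],"turn":[0,0,0],"fingers":0},{"dp":[0,0,0],"turn":[0,0,0],"fingers":0},{"dp":[0,0,0],"turn":[0,0,0],"fingers":0}])

```text
clock: 3.07
eef_pos: [511.7, -141.9, 322.6]
tcp_rot: [-3.14, -0.0, 1.62]
contact_force: [0.4, -0.2, 0.5]
opening: 1.004
grasp_force: 0.0
```

Run:
```python
from h import *
d=grab('wrist','w1'); print(np.round(d['pose'],3).tolist()); print(r.sense()['eef_pos'])
```

```text
[[0.999, 0.047, 0.01, 509.466], [0.048, -0.961, -0.272, -73.746], [-0.003, 0.272, -0.962, 464.668], [0.0, 0.0, 0.0, 1.0]]
[ 511.20590674 -140.63411223  322.65004241]
```

View pics/w1.png

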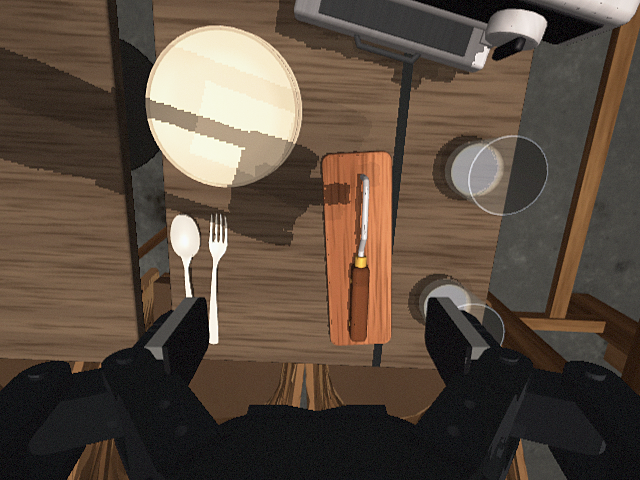

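Run:
```python
from h import *
d=dict(np.load('pics/w1.npz'))
def p(n,u,v,z): print(n,np.round(onz(d,u,v,z),1))
im=d['pixels'].astype(int); 
hsv=cv2.cvtColor(d['pixels'],cv2.COLOR_RGB2HSV)
m=((hsv[...,2]<125)&(hsv[...,1]>110)).astype(np.uint8); m[:266]=0;m[345:]=0;m[:,:345]=0;m[:,374:]=0
n,l,st,ce=cv2.connectedComponentsWithStats(m); k=1+st[1:,4].argmax(); ys,xs=np.where(l==k); print(st[k],cv2.minAreaRect(np.c_[xs,ys].astype(np.float32)))
for v in (272,290,310,330):
    x=xs[ys==v]; print(v,x.min(),x.max()); p('L',x.min(),v,46);p('R',x.max(),v,46)
p('handle back end',359,341,40);p('brass',362,262,36);p('tip corner',365,179,60)
p('board TL',323,155,20);p('TR',390,154,20);p('BL',331,345,20);p('BR',391,345,20)
p('base TL z40',297,18,40);p('base TR',478,68,40);p('same z0',297,22,0);p('z0',478,72,0)
p('tumbA',475,168,0);p('tumbB',445,300,0)
```

```text
[347 266  23  76 836] ((357.53509521484375, 303.3760986328125), (21.14592742919922, 75.30699157714844), 1.7899105548858643)
272 348 369
L [ 554.2 -231.7   46. ]
R [ 579.8 -230.5   46. ]
290 348 368
L [ 555.9 -255.5   46. ]
R [ 580.6 -254.2   46. ]
310 349 367
L [ 559.1 -282.6   46. ]
R [ 581.7 -281.5   46. ]
330 348 366
L [ 559.8 -310.8   46. ]
R [ 582.8 -309.6   46. ]
handle back end [ 576.1 -329.5   40. ]
brass [ 571.6 -221.4   36. ]
tip corner [ 563.6 -116.7   60. ]
board TL [516.7 -95.2  20. ]
TR [596.  -90.2  20. ]
BL [ 541.2 -349.7   20. ]
BR [ 623.7 -345.6   20. ]
base TL z40 [482.3  42.3  40. ]
base TR [676.6   4.1  40. ]
same z0 [479.9  49.2   0. ]
z0 [693.1   7.2   0. ]
tumbA [ 707.9 -102.8    0. ]
tumbB [ 696.3 -283.7    0. ]
```

Call:
play_rows(rows=[{"dp":[-0.9,0.34,0.3],"turn":[0,0,-0.15],"fingers":0},{"dp":[-0.9,0.34,0.3],"turn":[0,0,0],"fingers":0},{"dp":[-0.9,0.34,0.3],"turn":[0,0,0],"fingers":0},{"dp":[-0.9,0.34,0.3],"turn":[0,0,0],"fingers":0},{"dp":[0,0,0.8],"turn":[0,0,0],"fingers":0}])

```text
clock: 3.53
eef_pos: [579.2, -285.2, 246.2]
tcp_rot: [3.134, 0.006, 1.638]
contact_force: [-0.1, 0.7, -0.1]
opening: 1.002
grasp_force: 0.0
```

Call:
play_rows(rows=[{"dp":[0,0,1],"turn":[0,0,0],"fingers":0},{"dp":[0,0,1],"turn":[0,0,0],"fingers":0},{"dp":[0,0,1],"turn":[0,0,0],"fingers":0},{"dp":[0,0,0.6],"turn":[0,0,0],"fingers":0},{"dp":[0,0,0],"turn":[0,0,0],"fingers":0}])

```text
clock: 3.95
eef_pos: [571.4, -277.0, 93.9]
tcp_rot: [-3.133, -0.005, 1.64]
contact_force: [-1.4, 0.7, -0.1]
opening: 0.996
grasp_force: 0.0
```

Call:
play_rows(rows=[{"dp":[0,0,0.6],"turn":[0,0,0],"fingers":0},{"dp":[0,0,0.6],"turn":[0,0,0],"fingers":0},{"dp":[0,0,0.2],"turn":[0,0,0],"fingers":0},{"dp":[0,0,0],"turn":[0,0,0],"fingers":0},{"dp":[0,0,0],"turn":[0,0,0],"fingers":0}])

```text
clock: 4.37
eef_pos: [575.8, -280.2, 44.8]
tcp_rot: [3.141, 0.0, 1.639]
contact_force: [-0.2, 0.3, -0.3]
opening: 0.996
grasp_force: 0.0
```

Run:
```python
from h import *
d=grab('wrist','w2'); s=r.sense();print(s['eef_pos'],s['tcp_rot'])
hsv=cv2.cvtColor(d['pixels'],cv2.COLOR_RGB2HSV)
print(proj(d,s['eef_pos']), proj(d,[572,-260,46]))
```

```text
[ 576.19624898 -280.60153489   45.29956746] [3.13966437e+00 1.08555446e-03 1.63897844e+00]
(np.float64(316.11996832076863), np.float64(304.0220976699163)) (np.float64(309.2241866156724), np.float64(257.97848950008057))
```

View pics/w2.png

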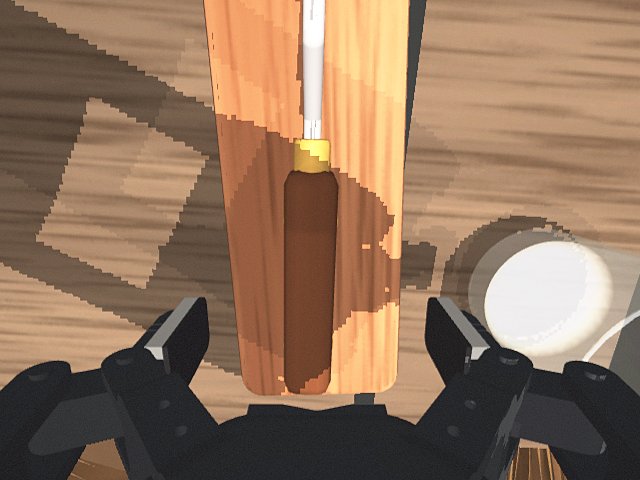

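Call:
play_rows(rows=[{"dp":[0,-0.06,0.25],"turn":[0,0,0],"fingers":0},{"dp":[0,0,0.25],"turn":[0,0,0],"fingers":0},{"dp":[0,0,0],"turn":[0,0,0],"fingers":0.3},{"dp":[0,0,0],"turn":[0,0,0],"fingers":0.5},{"dp":[0,0,0],"turn":[0,0,0],"fingers":0.6}], force=30)

```text
clock: 4.83
eef_pos: [572.6, -280.7, 23.2]
tcp_rot: [-3.141, -0.0, 1.638]
contact_force: [-0.6, 0.3, 1.3]
opening: 0.603
grasp_force: 0.0
```

Call:
play_rows(rows=[{"dp":[0,0,0],"turn":[0,0,0],"fingers":0.7},{"dp":[0,0,0],"turn":[0,0,0],"fingers":0.8},{"dp":[0,0,0],"turn":[0,0,0],"fingers":0.9},{"dp":[0,0,0],"turn":[0,0,0],"fingers":1},{"dp":[0,0,0],"turn":[0,0,0],"fingers":1}], force=30)

```text
clock: 5.25
eef_pos: [573.0, -280.9, 23.7]
tcp_rot: [3.141, 0.0, 1.639]
contact_force: [1.0, 0.5, 3.6]
opening: 0.254
grasp_force: 31.5
```

Call:
play_rows(rows=[{"dp":[0,0,0],"turn":[0,0,0],"fingers":1},{"dp":[0,0,0],"turn":[0,0,0],"fingers":1},{"dp":[0,0,0],"turn":[0,0,0],"fingers":1},{"dp":[0,0,0],"turn":[0,0,0],"fingers":1}], force=90)

```text
clock: 5.58
eef_pos: [573.2, -281.0, 23.9]
tcp_rot: [3.14, 0.001, 1.639]
contact_force: [-0.5, 0.4, 3.8]
opening: 0.235
grasp_force: 89.0
```

Call:
play_rows(rows=[{"dp":[0,0,-0.3],"turn":[0,0,0],"fingers":1},{"dp":[0,0,-0.5],"turn":[0,0,0],"fingers":1},{"dp":[0,0,-0.5],"turn":[0,0,0],"fingers":1},{"dp":[0,0,-0.5],"turn":[0,0,0],"fingers":1},{"dp":[0.4,-0.1,0],"turn":[0,0,0],"fingers":1}])

```text
clock: 6.0
eef_pos: [570.6, -267.9, 99.9]
tcp_rot: [3.135, 0.004, 1.637]
contact_force: [0.7, -0.8, -1.5]
opening: 0.237
grasp_force: 88.1
```

Call:
play_rows(rows=[{"dp":[0.65,-0.16,0],"turn":[0,0,0],"fingers":1},{"dp":[0.65,-0.16,0],"turn":[0,0,0],"fingers":1},{"dp":[0.65,-0.16,0],"turn":[0,0,0],"fingers":1},{"dp":[0,0,0],"turn":[0,0,0.8],"fingers":1},{"dp":[0,0,0],"turn":[0,0,0.8],"fingers":1}])

```text
clock: 6.42
eef_pos: [542.2, -186.8, 95.7]
tcp_rot: [-3.14, -0.0, 1.469]
contact_force: [0.4, 0.1, -1.5]
opening: 0.237
grasp_force: 87.9
```

Call:
play_rows(rows=[{"dp":[0,0,0],"turn":[0,0,0.8],"fingers":1},{"dp":[0,0,0],"turn":[0,0,0.25],"fingers":1},{"dp":[0,0,0],"turn":[0,0,0],"fingers":1},{"dp":[0,0,0],"turn":[0,0,0],"fingers":1},{"dp":[0,0,0],"turn":[0,0,0],"fingers":1}])

```text
clock: 6.83
eef_pos: [543.0, -188.4, 95.4]
tcp_rot: [-3.141, -0.0, 1.362]
contact_force: [-0.0, 0.1, -1.7]
opening: 0.236
grasp_force: 87.9
```

Run:
```python
from h import *
a=grab('side','s2'); b=grab('scene','c2b'); w=grab('wrist','w3'); s=r.sense();print(s['eef_pos'],s['tcp_rot'],s['contact_force'])
print(np.round(w['pose'],3).tolist())
A=a['pixels'][140:280,270:400]; B=b['pixels'][180:300,290:420]
o=np.zeros((600,800,3),np.uint8)
o[:,:557]=cv2.resize(A,(557,600),interpolation=cv2.INTER_CUBIC)
o[:224,557:]=cv2.resize(B,(243,224),interpolation=cv2.INTER_CUBIC)
o[300:482,557:]=cv2.resize(w['pixels'],(243,182))
cv2.imwrite('pics/m1.png',o[:,:,::-1])
```

```text
[ 543.06879269 -188.50553897   95.31013492] [-3.14143984e+00 -1.75803557e-05  1.36147744e+00] [-0.26541992 -0.31601053 -1.80399559]
[[0.978, -0.2, -0.058, 558.288], [-0.208, -0.941, -0.266, -121.692], [-0.002, 0.273, -0.962, 237.425], [0.0, 0.0, 0.0, 1.0]]
```

View pics/m1.png

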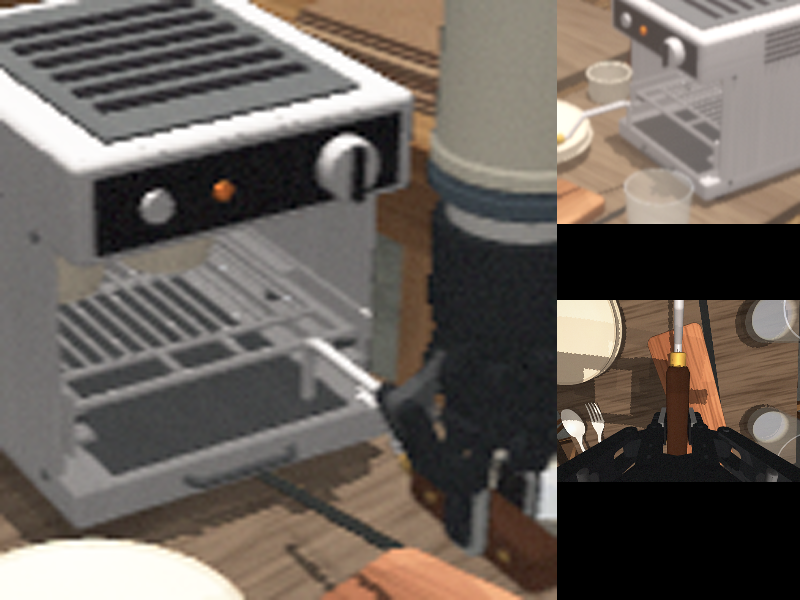

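Run:
```python
from h import *
a=dict(np.load('pics/side0.npz'));b=dict(np.load('pics/c2b.npz')); a2=dict(np.load('pics/s2.npz'))
o=np.zeros((600,800,3),np.uint8)
o[:400]=cv2.resize(a['pixels'][198:238,282:362],(800,400),interpolation=cv2.INTER_LANCZOS4)
o[400:,:500]=cv2.resize(b['pixels'][215:255,320:420],(500,200),interpolation=cv2.INTER_LANCZOS4)
o[400:,500:]=cv2.resize(a2['pixels'][214:239,325:362],(300,200),interpolation=cv2.INTER_LANCZOS4)
cv2.imwrite('pics/m2.png',o[:,:,::-1])
# expected tip
t=[577,-29,91];print('tip side',proj(a2,t),'scene',proj(b,t))
for z in (60,65,70): print(z,[np.round(proj(a,q),1) for q in ([598.5,68,z],)])
```

```text
tip side (np.float64(340.7040366372829), np.float64(233.83303511807532)) scene (np.float64(327.4295763044211), np.float64(248.13438428145918))
60 [array([319.3, 227.4])]
65 [array([319.3, 225.7])]
70 [array([319.3, 224. ])]
```

View pics/m2.png

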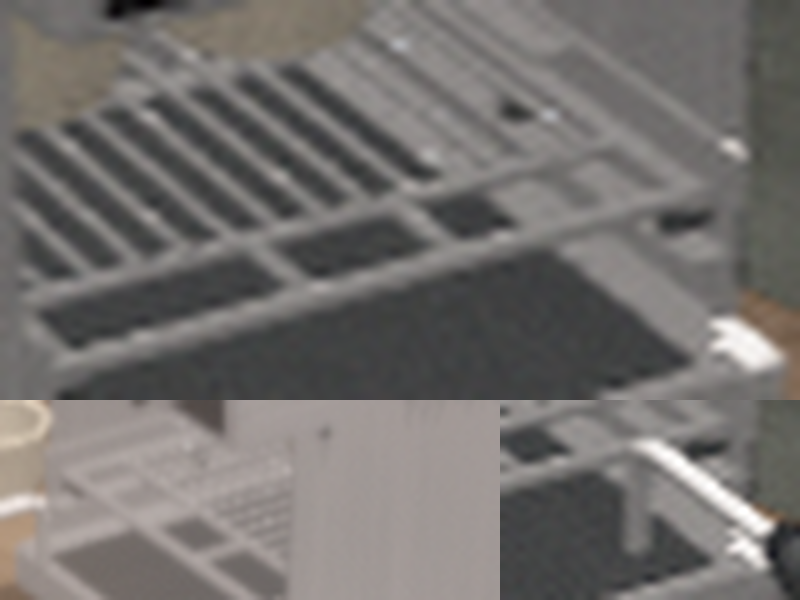

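```bash
cat >> h.py <<'E'
def tri(a,ua,b,ub):
    o1,k1=ray(a,*ua);o2,k2=ray(b,*ub)
    t=np.linalg.lstsq(np.c_[k1,-k2],o2-o1,rcond=None)[0]; p,q=o1+t[0]*k1,o2+t[1]*k2; return np.round((p+q)/2,1),round(float(np.linalg.norm(p-q)),1)
E
python3 - <<'E'
from h import *
a=dict(np.load('pics/side0.npz'));b=dict(np.load('pics/c2b.npz'))
print('mid',tri(a,(319.2,224.2),b,(356.6,244.6)));print('left',tri(a,(286,233),b,(333,230.6)))
# tip measured: side crop (635,548) scale 8.1 ; 
u=(325+135/8.108,214+148/8);print('tip px',u,'corner px',(325+140/8.1,214+45/8))
x=np.array([np.cos(np.radians(78)),np.sin(np.radians(78)),0])
for z in (64,67,70,73):
    m=onz(a,319.2,224.2,z); print(z,np.round(m,1),'scene',np.round(proj(b,m),1), 'L',np.round(onz(a,286,233,z),1),'R',np.round(onz(a,352.5,216.5,z),1))
E
```

```text
mid (array([591.3,  59.6,  73.6]), 3.5)
left (array([496.8,  72.7,  76.4]), 8.7)
tip px (341.65022200296005, 232.5) corner px (342.28395061728395, 219.625)
64 [604.9  75.3  64. ] scene [365.1 247. ] L [514.1  97.2  64. ] R [698.   47.3  64. ]
67 [601.2  71.3  67. ] scene [362.9 246. ] L [510.8  93.   67. ] R [693.8  43.5  67. ]
70 [597.5  67.3  70. ] scene [360.8 245. ] L [507.6  88.9  70. ] R [689.6  39.6  70. ]
73 [593.8  63.3  73. ] scene [358.6 244. ] L [504.3  84.8  73. ] R [685.4  35.8  73. ]
```

Call:
play_rows(rows=[{"dp":[0.3,0,0],"turn":[0,0,0],"fingers":1},{"dp":[0.5,0,0],"turn":[0,0,0],"fingers":1},{"dp":[0.5,0,0],"turn":[0,0,0],"fingers":1},{"dp":[0.5,0,0],"turn":[0,0,0],"fingers":1},{"dp":[0.2,0,0],"turn":[0,0,0],"fingers":1}])

```text
clock: 7.4
eef_pos: [560.1, -107.8, 95.3]
tcp_rot: [-3.141, -0.001, 1.362]
contact_force: [0.2, 0.2, -1.3]
opening: 0.241
grasp_force: 88.0
```

Call:
play_rows(rows=[{"dp":[0.3,0,0],"turn":[0,0,0],"fingers":1},{"dp":[0.3,0,0],"turn":[0,0,0],"fingers":1},{"dp":[0.2,0,0],"turn":[0,0,0],"fingers":1},{"dp":[0,0,0],"turn":[0,0,0],"fingers":1},{"dp":[0,0,0],"turn":[0,0,0],"fingers":1}])

```text
clock: 7.82
eef_pos: [566.5, -78.8, 95.2]
tcp_rot: [-3.142, 0.0, 1.362]
contact_force: [-0.1, -0.1, -1.9]
opening: 0.235
grasp_force: 88.0
```

Run:
```python
from h import *
a=grab('side','s3'); b=grab('scene','c3'); s=r.sense();print(s['eef_pos'],s['tcp_rot'],s['contact_force'])
o=np.zeros((600,800,3),np.uint8)
o[:400]=cv2.resize(a['pixels'][198:238,282:362],(800,400),interpolation=cv2.INTER_LANCZOS4)
o[400:,:500]=cv2.resize(b['pixels'][215:255,320:420],(500,200),interpolation=cv2.INTER_LANCZOS4)
cv2.imwrite('pics/m3.png',o[:,:,::-1])
```

```text
[566.3714755  -79.36223141  95.24669089] [-3.14148121e+00  2.21878513e-04  1.36080981e+00] [-0.04613152 -0.11907383 -1.67703497]
```

View pics/m3.png

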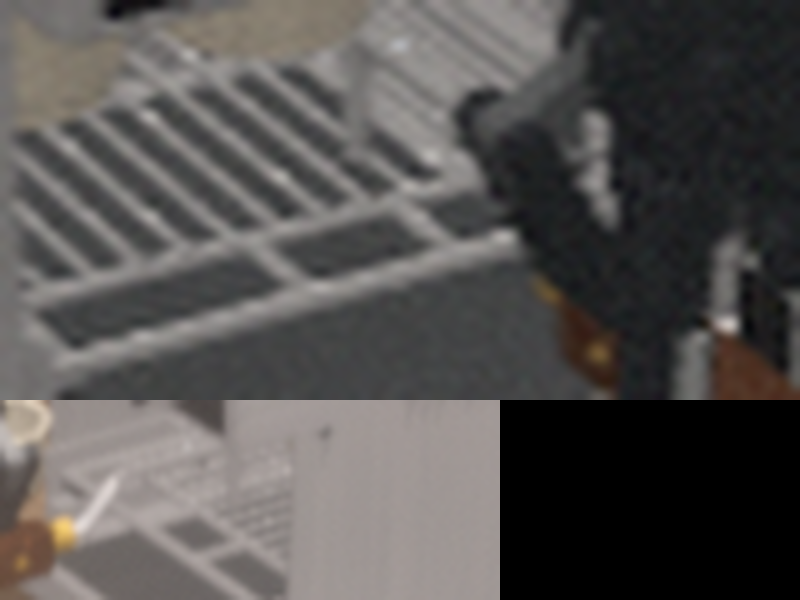

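Run:
```python
from h import *
a=dict(np.load('pics/s3.npz'));b=dict(np.load('pics/c3.npz'))
print('pocket',tri(a,(317.8,222.2),b,(359,242)))
t=np.array([600.3,80,91]); print('tip side',proj(a,t),'corner side',proj(a,t+[0,0,41]),'corner scene',proj(b,t+[0,0,41]),'tip scene',proj(b,t))
for z in (62,65,68,71,74):
    m=onz(a,317.8,222.2,z); print(z,np.round(m,1),'scene',np.round(proj(b,m),1))
```

```text
pocket (array([592.3,  66.5,  77.4]), 1.1)
tip side (np.float64(316.6190947587698), np.float64(214.71024214185402)) corner side (np.float64(316.643483944293), np.float64(199.99482229229147)) corner scene (np.float64(365.63645192802323), np.float64(221.44757762156712)) tip scene (np.float64(365.2454726729997), np.float64(236.23206136946317))
62 [612.   88.2  62. ] scene [370.6 246.9]
65 [608.2  84.1  65. ] scene [368.5 245.9]
68 [604.5  80.1  68. ] scene [366.3 244.9]
71 [600.8  76.   71. ] scene [364.1 243.9]
74 [597.  72.  74.] scene [361.9 242.9]
```

Run:
```python
from h import *
b0=dict(np.load('pics/scene0.npz'))['pixels'].astype(float);b1=dict(np.load('pics/c3.npz'))['pixels'].astype(float)
f=lambda x:cv2.GaussianBlur(x.mean(2),(0,0),.7)
D=f(b1)-f(b0)
print('scene rows 215-245, cols 338-376')
for v in range(214,246): print(v,' '.join('%3d'%D[v,u] for u in range(338,376)))
```

```text
scene rows 215-245, cols 338-376
214  -5  -5  -5  -5  -4  -5  -5  -4  -5  -6  -6  -6  -5  -5  -4  -4  -4  -4  -3  -4  -5  -5  -5  -5  -5  -4  -3  -3  -4  -4  -4  -4  -4  -3  -3  -3  -3  -3
215  -5  -5  -5  -5  -5  -5  -5  -5  -5  -6  -6  -5  -5  -5  -4  -4  -5  -4  -4  -5  -6  -5  -6  -5  -4  -4  -3  -3  -4  -3  -4  -4  -4  -3  -3  -4  -3  -3
216  -6  -5  -5  -4  -5  -5  -5  -5  -5  -5  -5  -5  -5  -4  -4  -4  -5  -4  -5  -5  -5  -5  -5  -5  -4  -4  -3  -3  -3  -3  -3  -3  -4  -3  -3  -3  -3  -3
217  -6  -5  -5  -5  -5  -5  -5  -5  -5  -5  -5  -4  -4  -4  -4  -4  -4  -4  -5  -5  -5  -5  -5  -5  -4  -4  -3  -3  -3  -3  -3  -3  -4  -4  -3  -3  -3  -3
218  -5  -5  -5  -5  -5  -5  -5  -5  -5  -5  -4  -4  -4  -4  -4  -4  -4  -3  -4  -5  -5  -5  -4  -4  -4  -4  -4  -3  -3  -3  -4  -3  -3  -3  -3  -3  -3  -3
219  -5  -6  -5  -5  -5  -5  -5  -5  -5  -4  -4  -4  -4  -4  -4  -4  -4  -4  -4  -4  -4  -4  -4  -4  -4  -4  -4  -4  -4  -4  -4  -3  -3  -4  -3  -3  -3  -3
220  -6  -6  -6  -5  -5  -5  -5  -5  -5  -5  -5  -4  -4  -5  -5  -4  -4  -4  -4  -4  -4  -4  -4  -4  -4  -4  -4  -4  -4  -4  -3  -3
[... 3224 characters left out ...]
  -6  -6  -5  -5  -5  -5  -5  -4  -4  -3  -3  -3  -4  -4  -4  -3  -3  -3  -4
242 -10  -8  -7  -6  -7  -7  -8  -7  -8  -7  -7  -6  -6  -5  -5  -5  -5  -5  -5  -6  -6  -6  -5  -5  -5  -5  -4  -4  -4  -4  -3  -4  -4  -4  -3  -3  -3  -4
243  -9  -8  -7  -8  -9  -9  -9  -8  -7  -7  -7  -6  -6  -5  -5  -5  -5  -5  -5  -5  -6  -6  -6  -6  -5  -4  -4  -4  -4  -4  -3  -3  -3  -3  -3  -4  -3  -4
244  -9  -9  -8  -8  -9  -9  -9  -8  -7  -7  -7  -6  -6  -6  -5  -5  -5  -4  -4  -5  -5  -5  -5  -5  -4  -4  -4  -4  -4  -4  -4  -4  -3  -3  -3  -4  -4  -4
245 -10 -10 -10  -9  -9  -9  -8  -8  -8  -8  -7  -7  -7  -6  -6  -5  -5  -4  -4  -5  -4  -4  -5  -4  -4  -4  -4  -4  -4  -4  -4  -4  -4  -4  -4  -4  -4  -3
```

Run:
```python
from h import *
a=dict(np.load('pics/s3.npz'));b=dict(np.load('pics/c3.npz'))
t,e=tri(a,(317.5,213),b,(366.3,233.8)); print('tip',t,e)
f=lambda x:cv2.GaussianBlur(x.mean(2),(0,0),.7)
I=f(b['pixels'].astype(float))
I0=f(dict(np.load('pics/scene0.npz'))['pixels'].astype(float))
x=np.array([.208,.978,0]);y=np.array([-.978,.208,0])
for z in (68,72,76):
    m=onz(a,317.8,222.2,z)
    # profile along grill x through pocket centre in scene & side
    S=f(dict(np.load('pics/side0.npz'))['pixels'].astype(float))
    for nm,im,d in (('scene',I0,b),('side',S,a)):
        pr=[]
        for k in range(-36,37,4):
            u,v=proj(d,m+k*x); pr.append(int(cv2.getRectSubPix(im.astype(np.float32),(1,1),(u,v))[0,0]))
        print(z,nm,pr)
```

```text
tip [602.5  80.2  96.8] 3.5
68 scene [110, 117, 133, 153, 163, 156, 145, 140, 140, 141, 143, 150, 157, 154, 145, 142, 141, 141, 146]
68 side [65, 66, 69, 84, 108, 123, 111, 86, 69, 65, 66, 73, 94, 112, 121, 115, 108, 106, 105]
72 scene [111, 112, 124, 144, 155, 151, 143, 138, 138, 138, 144, 154, 160, 158, 148, 140, 140, 141, 140]
72 side [65, 66, 69, 84, 108, 123, 111, 87, 69, 65, 66, 74, 94, 112, 120, 115, 108, 106, 105]
76 scene [110, 110, 116, 132, 150, 153, 135, 117, 112, 111, 115, 128, 146, 154, 149, 144, 142, 143, 145]
76 side [65, 66, 68, 83, 107, 123, 112, 87, 69, 65, 66, 74, 95, 112, 120, 116, 108, 106, 106]
```

Call:
play_rows(rows=[{"dp":[-0.2,-0.06,0],"turn":[0,0,0],"fingers":1},{"dp":[-0.2,-0.06,0],"turn":[0,0,0],"fingers":1},{"dp":[0,0,0.1],"turn":[0,0,0],"fingers":1},{"dp":[0,0,0.15],"turn":[0,0,0],"fingers":1},{"dp":[0,0,0],"turn":[0,0,0],"fingers":1}])

```text
clock: 8.33
eef_pos: [557.6, -93.9, 84.1]
tcp_rot: [-3.14, -0.0, 1.36]
contact_force: [-1.1, -0.3, -1.4]
opening: 0.237
grasp_force: 88.0
```

Run:
```python
from h import *
a=grab('side','s4'); b=grab('scene','c4'); s=r.sense();print(s['eef_pos'],s['tcp_rot'],s['contact_force'])
f=lambda x:cv2.GaussianBlur(x['pixels'].astype(float).mean(2),(0,0),.7)
L=lambda n:dict(np.load(f'pics/{n}.npz'))
D=f(b)-f(L('scene0'))
for v in range(224,246): print(v,' '.join('%3d'%D[v,u] for u in range(350,374)))
D=f(a)-f(L('side0')); print('side')
for v in range(206,226): print(v,' '.join('%3d'%D[v,u] for u in range(308,332)))
```

```text
[558.10247064 -93.58384808  84.74276911] [-3.14061327e+00 -2.99710223e-05  1.36068089e+00] [ 0.04310039  0.55257788 -1.74168124]
224  -4  -4  -4  -4  -4  -4  -4  -4  -4  -4  -4  -3  -3  -3  -3  -3  -3  -3  -4  -4  -3  -3  -3  -3
225  -4  -4  -4  -4  -4  -4  -4  -4  -4  -3  -3  -3  -3  -3  -3  -3  -3  -3  -3  -3  -3  -3  -2  -2
226  -4  -4  -3  -3  -3  -3  -3  -3  -4  -4  -4  -4  -3  -3  -3  -3  -3  -3  -3  -3  -3  -3  -3  -3
227  -5  -3  -2  -1  -2  -1  -1  -1  -3  -4  -5  -4  -3  -3  -3  -4  -3  -3  -3  -3  -3  -3  -3  -3
228  -5  -2   0   0   0  -2  -2  -3  -4  -7  -7  -5  -4  -4  -4  -4  -3  -3  -3  -3  -3  -3  -3  -3
229  -4  -3  -1   0  -3  -8 -10  -9  -9  -9  -8  -7  -5  -4  -3  -3  -4  -3  -3  -3  -3  -3  -3  -3
230  -2  -6  -8  -8  -9 -13 -13 -12 -10  -9  -9 -10  -7  -4  -3  -3  -3  -3  -3  -4  -4  -3  -3  -3
231  -3 -10 -13 -12 -10 -10 -10 -10 -10 -11 -13 -13  -9  -5  -4  -3  -3  -3  -3  -3  -4  -3  -3  -4
232  -5  -9 -10  -8  -7  -6  -6  -8 -11 -14 -16 -15  -9  -5  -4  -3  -4  -4  -4  -4  -4  -3  -3  -4
233  -5  -6  -6  -5  -4  -4  -5  -7 -12 -17 -19 -16  -9  -5  -4  -3  -3
[... 2533 characters left out ...]

219   3   3   1   1   3   5   4   4   3   2   5   6   1   0   3   4   4   2   1   2  -3 -13 -17 -15
220   3   3   2   2   4   6   5   3   3   8  21  27  16   4   2   4   3   2   1   1  -1  -9 -20 -25
221   4   3   1   2   3   4   5   3   3   6  16  19  11   3   2   3   4   4   3   1   0  -6 -29 -61
222   5   3   0   2   3   2   2   1   2   3   5   4   3   2   3   2   2   3   3   4   4  -1 -22 -56
223   4   3   1   1   2   2   1   1   2   2   0   0   1   4   5   3   2   3   3   4   5   3  -6 -28
224   3   4   4   3   2   2   3   2   2   1   1   2   3   4   6   5   3   3   3   4   4   3   1  -8
225   2   3   5   3   2   2   3   3   3   1   2   4   4   4   5   4   2   2   3   3   2   2   3   0
```

Call:
play_rows(rows=[{"dp":[0,0,0.1],"turn":[0,0,0],"fingers":1},{"dp":[0,0,0.1],"turn":[0,0,0],"fingers":1},{"dp":[0,0,0.1],"turn":[0,0,0],"fingers":1},{"dp":[0,0,0.1],"turn":[0,0,0],"fingers":1},{"dp":[0,0,0],"turn":[0,0,0],"fingers":1}])

```text
clock: 8.85
eef_pos: [557.8, -93.4, 68.2]
tcp_rot: [-3.14, 0.0, 1.361]
contact_force: [0.1, 0.6, -1.6]
opening: 0.233
grasp_force: 88.0
```

Call:
play_rows(rows=[{"dp":[0,0,0],"turn":[0,0,0],"fingers":1},{"dp":[-0.05,0,0],"turn":[0,0,0],"fingers":1},{"dp":[-0.05,0,0],"turn":[0,0,0],"fingers":1},{"dp":[-0.05,0,0],"turn":[0,0,0],"fingers":1},{"dp":[-0.05,0,0],"turn":[0,0,0],"fingers":1}])

```text
clock: 9.27
eef_pos: [556.9, -101.7, 69.5]
tcp_rot: [3.141, 0.0, 1.361]
contact_force: [-0.6, 0.3, -1.3]
opening: 0.241
grasp_force: 88.0
```

Call:
play_rows(rows=[{"dp":[-0.03,0,0],"turn":[0,0,0],"fingers":1},{"dp":[-0.03,0,0],"turn":[0,0,0],"fingers":1},{"dp":[-0.03,0,0],"turn":[0,0,0],"fingers":1}])

```text
clock: 9.52
eef_pos: [556.1, -104.9, 69.3]
tcp_rot: [3.142, -0.0, 1.361]
contact_force: [-0.3, 1.6, -0.9]
opening: 0.24
grasp_force: 88.0
```

Call:
play_rows(rows=[{"dp":[-0.03,0,0],"turn":[0,0,0],"fingers":1},{"dp":[-0.03,0,0],"turn":[0,0,0],"fingers":1},{"dp":[-0.03,0,0],"turn":[0,0,0],"fingers":1}])

```text
clock: 9.77
eef_pos: [555.3, -108.4, 69.3]
tcp_rot: [-3.142, -0.0, 1.361]
contact_force: [-0.1, 2.8, -1.8]
opening: 0.236
grasp_force: 88.0
```

Call:
play_rows(rows=[{"dp":[-0.03,0,0],"turn":[0,0,0],"fingers":1},{"dp":[-0.03,0,0],"turn":[0,0,0],"fingers":1}])

```text
clock: 9.93
eef_pos: [554.8, -110.6, 69.3]
tcp_rot: [3.142, -0.0, 1.361]
contact_force: [1.0, 5.9, -1.0]
opening: 0.235
grasp_force: 88.0
```

Call:
play_rows(rows=[{"dp":[-0.03,0,0],"turn":[0,0,0],"fingers":1},{"dp":[-0.03,0,0],"turn":[0,0,0],"fingers":1}])

```text
clock: 10.1
eef_pos: [554.5, -112.7, 69.4]
tcp_rot: [3.141, -0.001, 1.361]
contact_force: [1.4, 6.1, -0.2]
opening: 0.234
grasp_force: 88.1
```

Call:
play_rows(rows=[{"dp":[-0.03,0,0],"turn":[0,0,0],"fingers":1},{"dp":[-0.03,0,0],"turn":[0,0,0],"fingers":1}])

```text
clock: 10.27
eef_pos: [554.1, -114.8, 69.5]
tcp_rot: [3.141, -0.001, 1.36]
contact_force: [0.7, 7.8, 1.6]
opening: 0.235
grasp_force: 88.3
```

Call:
play_rows(rows=[{"dp":[-0.03,0,0],"turn":[0,0,0],"fingers":1},{"dp":[-0.03,0,0],"turn":[0,0,0],"fingers":1}])

```text
clock: 10.43
eef_pos: [553.7, -117.0, 69.6]
tcp_rot: [3.141, -0.001, 1.36]
contact_force: [1.5, 6.5, 1.7]
opening: 0.236
grasp_force: 88.5
```

Call:
play_rows(rows=[{"dp":[-0.03,0,0],"turn":[0,0,0],"fingers":1},{"dp":[-0.03,0,0],"turn":[0,0,0],"fingers":1}])

```text
clock: 10.6
eef_pos: [552.9, -120.2, 69.4]
tcp_rot: [3.141, -0.0, 1.361]
contact_force: [0.7, 3.3, -1.1]
opening: 0.236
grasp_force: 88.2
```

Call:
play_rows(rows=[{"dp":[-0.03,0,0],"turn":[0,0,0],"fingers":1},{"dp":[-0.03,0,0],"turn":[0,0,0],"fingers":1}])

```text
clock: 10.77
eef_pos: [552.2, -122.7, 69.3]
tcp_rot: [-3.142, 0.0, 1.361]
contact_force: [0.8, 1.7, -1.5]
opening: 0.234
grasp_force: 88.2
```

Call:
play_rows(rows=[{"dp":[-0.05,0,0],"turn":[0,0,0],"fingers":1},{"dp":[-0.05,0,0],"turn":[0,0,0],"fingers":1},{"dp":[-0.05,0,0],"turn":[0,0,0],"fingers":1},{"dp":[-0.05,0,0],"turn":[0,0,0],"fingers":1},{"dp":[-0.05,0,0],"turn":[0,0,0],"fingers":1}])

```text
clock: 11.18
eef_pos: [550.1, -132.6, 69.3]
tcp_rot: [-3.142, 0.0, 1.361]
contact_force: [0.2, 1.7, -0.6]
opening: 0.238
grasp_force: 88.2
```

Call:
play_rows(rows=[{"dp":[-0.05,0,0],"turn":[0,0,0],"fingers":1},{"dp":[-0.05,0,0],"turn":[0,0,0],"fingers":1},{"dp":[-0.05,0,0],"turn":[0,0,0],"fingers":1},{"dp":[-0.05,0,0],"turn":[0,0,0],"fingers":1},{"dp":[-0.05,0,0],"turn":[0,0,0],"fingers":1}])

```text
clock: 11.6
eef_pos: [548.1, -142.3, 69.3]
tcp_rot: [-3.142, -0.0, 1.361]
contact_force: [0.3, 3.2, -1.4]
opening: 0.239
grasp_force: 88.2
```

Call:
play_rows(rows=[{"dp":[-0.05,0,0],"turn":[0,0,0],"fingers":1},{"dp":[-0.05,0,0],"turn":[0,0,0],"fingers":1},{"dp":[-0.05,0,0],"turn":[0,0,0],"fingers":1},{"dp":[-0.05,0,0],"turn":[0,0,0],"fingers":1},{"dp":[-0.05,0,0],"turn":[0,0,0],"fingers":1}])

```text
clock: 12.02
eef_pos: [546.0, -152.1, 69.3]
tcp_rot: [-3.142, 0.0, 1.361]
contact_force: [0.7, 2.2, -0.8]
opening: 0.235
grasp_force: 88.2
```

Call:
play_rows(rows=[{"dp":[-0.05,0,0],"turn":[0,0,0],"fingers":1},{"dp":[-0.05,0,0],"turn":[0,0,0],"fingers":1},{"dp":[-0.05,0,0],"turn":[0,0,0],"fingers":1},{"dp":[-0.05,0,0],"turn":[0,0,0],"fingers":1},{"dp":[-0.05,0,0],"turn":[0,0,0],"fingers":1}])

```text
clock: 12.43
eef_pos: [543.9, -161.8, 69.3]
tcp_rot: [-3.142, 0.0, 1.361]
contact_force: [-0.4, 2.8, -1.9]
opening: 0.237
grasp_force: 88.2
```

Call:
play_rows(rows=[{"dp":[-0.05,0,0],"turn":[0,0,0],"fingers":1},{"dp":[-0.05,0,0],"turn":[0,0,0],"fingers":1},{"dp":[-0.05,0,0],"turn":[0,0,0],"fingers":1},{"dp":[-0.05,0,0],"turn":[0,0,0],"fingers":1},{"dp":[-0.05,0,0],"turn":[0,0,0],"fingers":1}])

```text
clock: 12.85
eef_pos: [541.8, -171.6, 69.3]
tcp_rot: [-3.142, -0.0, 1.361]
contact_force: [0.5, 2.8, -1.0]
opening: 0.239
grasp_force: 88.2
```

Call:
play_rows(rows=[{"dp":[-0.04,0,0],"turn":[0,0,0],"fingers":1},{"dp":[-0.04,0,0],"turn":[0,0,0],"fingers":1},{"dp":[-0.03,0,0],"turn":[0,0,0],"fingers":1},{"dp":[-0.03,0,0],"turn":[0,0,0],"fingers":1},{"dp":[-0.02,0,0],"turn":[0,0,0],"fingers":1}])

```text
clock: 13.27
eef_pos: [540.5, -177.8, 69.3]
tcp_rot: [-3.142, -0.0, 1.361]
contact_force: [0.9, 2.1, -0.9]
opening: 0.236
grasp_force: 88.2
```

Call:
play_rows(rows=[{"dp":[-0.015,0,0],"turn":[0,0,0],"fingers":1},{"dp":[-0.015,0,0],"turn":[0,0,0],"fingers":1},{"dp":[-0.015,0,0],"turn":[0,0,0],"fingers":1}])

```text
clock: 13.52
eef_pos: [540.2, -179.5, 69.3]
tcp_rot: [-3.142, -0.0, 1.361]
contact_force: [0.5, 2.8, 0.1]
opening: 0.236
grasp_force: 88.2
```

Call:
play_rows(rows=[{"dp":[-0.015,0,0],"turn":[0,0,0],"fingers":1},{"dp":[-0.015,0,0],"turn":[0,0,0],"fingers":1},{"dp":[-0.015,0,0],"turn":[0,0,0],"fingers":1},{"dp":[-0.015,0,0],"turn":[0,0,0],"fingers":1}])

```text
clock: 13.85
eef_pos: [539.6, -181.8, 69.3]
tcp_rot: [-3.142, 0.0, 1.361]
contact_force: [0.4, 2.4, -1.3]
opening: 0.237
grasp_force: 88.2
```

Call:
play_rows(rows=[{"dp":[-0.015,0,0],"turn":[0,0,0],"fingers":1},{"dp":[-0.015,0,0],"turn":[0,0,0],"fingers":1},{"dp":[-0.015,0,0],"turn":[0,0,0],"fingers":1},{"dp":[-0.015,0,0],"turn":[0,0,0],"fingers":1}])

```text
clock: 14.18
eef_pos: [539.1, -184.2, 69.3]
tcp_rot: [-3.142, 0.0, 1.361]
contact_force: [0.5, 1.4, -1.3]
opening: 0.235
grasp_force: 88.2
```

Call:
play_rows(rows=[{"dp":[-0.015,0,0],"turn":[0,0,0],"fingers":1},{"dp":[-0.015,0,0],"turn":[0,0,0],"fingers":1},{"dp":[-0.015,0,0],"turn":[0,0,0],"fingers":1},{"dp":[-0.015,0,0],"turn":[0,0,0],"fingers":1}])

```text
clock: 14.52
eef_pos: [538.7, -186.5, 69.3]
tcp_rot: [3.142, -0.0, 1.361]
contact_force: [0.4, 2.0, -1.2]
opening: 0.238
grasp_force: 88.2
```

Call:
play_rows(rows=[{"dp":[-0.015,0,0],"turn":[0,0,0],"fingers":1},{"dp":[-0.015,0,0],"turn":[0,0,0],"fingers":1},{"dp":[-0.015,0,0],"turn":[0,0,0],"fingers":1},{"dp":[-0.015,0,0],"turn":[0,0,0],"fingers":1}])

```text
clock: 14.85
eef_pos: [538.2, -188.9, 69.3]
tcp_rot: [3.142, 0.0, 1.361]
contact_force: [0.0, 1.9, -1.0]
opening: 0.238
grasp_force: 88.2
```

Call:
play_rows(rows=[{"dp":[-0.015,0,0],"turn":[0,0,0],"fingers":1},{"dp":[-0.015,0,0],"turn":[0,0,0],"fingers":1},{"dp":[-0.015,0,0],"turn":[0,0,0],"fingers":1},{"dp":[-0.015,0,0],"turn":[0,0,0],"fingers":1}])

```text
clock: 15.18
eef_pos: [537.6, -191.2, 69.3]
tcp_rot: [-3.142, 0.0, 1.361]
contact_force: [0.3, 2.4, -1.5]
opening: 0.237
grasp_force: 88.2
```

Call:
play_rows(rows=[{"dp":[-0.015,0,0],"turn":[0,0,0],"fingers":1},{"dp":[-0.015,0,0],"turn":[0,0,0],"fingers":1},{"dp":[-0.015,0,0],"turn":[0,0,0],"fingers":1},{"dp":[-0.015,0,0],"turn":[0,0,0],"fingers":1}])

```text
clock: 15.52
eef_pos: [537.7, -193.1, 69.4]
tcp_rot: [3.141, -0.001, 1.36]
contact_force: [3.1, 9.3, -1.4]
opening: 0.235
grasp_force: 88.2
```

Call:
play_rows(rows=[{"dp":[0,0,0],"turn":[0,0,0],"fingers":1}])

```text
clock: 15.6
eef_pos: [537.7, -193.0, 69.3]
tcp_rot: [3.141, -0.001, 1.36]
contact_force: [3.6, 7.0, -1.7]
opening: 0.24
grasp_force: 88.2
```

Call:
play_rows(rows=[{"dp":[-0.01,0,0],"turn":[0,0,0],"fingers":1},{"dp":[-0.01,0,0],"turn":[0,0,0],"fingers":1},{"dp":[0,0,0],"turn":[0,0,0],"fingers":1}])

```text
clock: 15.85
eef_pos: [537.5, -193.2, 69.3]
tcp_rot: [3.141, -0.002, 1.36]
contact_force: [4.6, 10.3, -2.0]
opening: 0.235
grasp_force: 88.2
```

Magnitude about 11 N; hold.

Call:
play_rows(rows=[{"dp":[-0.002,0,0],"turn":[0,0,0],"fingers":1},{"dp":[0,0,0],"turn":[0,0,0],"fingers":1},{"dp":[0,0,0],"turn":[0,0,0],"fingers":1},{"dp":[0,0,0],"turn":[0,0,0],"fingers":1}])

```text
clock: 16.18
eef_pos: [537.5, -193.2, 69.3]
tcp_rot: [3.141, -0.002, 1.36]
contact_force: [2.4, 9.9, -2.0]
opening: 0.238
grasp_force: 88.2
```

Call:
play_rows(rows=[{"dp":[0,0,0],"turn":[0,0,0],"fingers":1},{"dp":[0,0,0],"turn":[0,0,0],"fingers":1},{"dp":[0,0,0],"turn":[0,0,0],"fingers":1},{"dp":[0,0,0],"turn":[0,0,0],"fingers":1}])

```text
clock: 16.52
eef_pos: [537.5, -193.2, 69.3]
tcp_rot: [3.141, -0.002, 1.36]
contact_force: [4.5, 10.7, -2.2]
opening: 0.237
grasp_force: 88.2
```

Call:
play_rows(rows=[{"dp":[0.05,0,0],"turn":[0,0,0],"fingers":1},{"dp":[0.1,0,0],"turn":[0,0,0],"fingers":1},{"dp":[0.1,0,0],"turn":[0,0,0],"fingers":1},{"dp":[0.05,0,0],"turn":[0,0,0],"fingers":1},{"dp":[0,0,0],"turn":[0,0,0],"fingers":1}])

```text
clock: 16.93
eef_pos: [539.4, -182.3, 69.3]
tcp_rot: [-3.141, 0.0, 1.362]
contact_force: [-0.1, -0.4, -1.1]
opening: 0.239
grasp_force: 88.1
```

Call:
play_rows(rows=[{"dp":[0,0,-0.15],"turn":[0,0,0],"fingers":1},{"dp":[0,0,-0.15],"turn":[0,0,0],"fingers":1},{"dp":[0,0,-0.3],"turn":[0,0,0],"fingers":1},{"dp":[0,0,-0.4],"turn":[0,0,0],"fingers":1},{"dp":[0,0,-0.2],"turn":[0,0,0],"fingers":1}])

```text
clock: 17.35
eef_pos: [540.4, -183.2, 119.8]
tcp_rot: [3.139, 0.0, 1.361]
contact_force: [0.9, -0.9, -1.5]
opening: 0.238
grasp_force: 88.1
```

Clean lift. Now retreat, turn, and look.

Call:
play_rows(rows=[{"dp":[-0.4,0.2,0],"turn":[0,0,0],"fingers":1},{"dp":[-0.5,0.3,0],"turn":[0,0,0],"fingers":1},{"dp":[-0.5,0.3,0],"turn":[0,0,0],"fingers":1},{"dp":[-0.5,0.3,0],"turn":[0,0,0],"fingers":1},{"dp":[-0.35,0.2,0],"turn":[0,0,0],"fingers":1}])

```text
clock: 17.77
eef_pos: [572.5, -283.6, 118.4]
tcp_rot: [3.14, 0.001, 1.361]
contact_force: [0.9, -0.3, -1.2]
opening: 0.235
grasp_force: 88.2
```

Call:
play_rows(rows=[{"dp":[0,0,0],"turn":[0,0,-0.8],"fingers":1},{"dp":[0,0,0],"turn":[0,0,-0.8],"fingers":1},{"dp":[0,0,0],"turn":[0,0,-0.8],"fingers":1},{"dp":[0,0,0],"turn":[0,0,-0.25],"fingers":1},{"dp":[0,0,0],"turn":[0,0,0],"fingers":1}])

```text
clock: 18.18
eef_pos: [571.7, -281.8, 118.0]
tcp_rot: [3.141, 0.0, 1.639]
contact_force: [0.4, -0.3, -1.4]
opening: 0.236
grasp_force: 88.2
```

Call:
play_rows(rows=[{"dp":[0,0,0.4],"turn":[0,0,0],"fingers":1},{"dp":[0,0,0.5],"turn":[0,0,0],"fingers":1},{"dp":[0,0,0.4],"turn":[0,0,0],"fingers":1},{"dp":[0,0,0.2],"turn":[0,0,0],"fingers":1},{"dp":[0,0,0],"turn":[0,0,0],"fingers":1}])

```text
clock: 18.6
eef_pos: [570.5, -281.0, 55.8]
tcp_rot: [-3.139, -0.001, 1.638]
contact_force: [-0.1, 0.4, -1.3]
opening: 0.236
grasp_force: 88.1
```

Call:
play_rows(rows=[{"dp":[0,0,0.3],"turn":[0,0,0],"fingers":1},{"dp":[0,0,0.2],"turn":[0,0,0],"fingers":1},{"dp":[0,0,0.1],"turn":[0,0,0],"fingers":1},{"dp":[0,0,0.08],"turn":[0,0,0],"fingers":1},{"dp":[0,0,0],"turn":[0,0,0],"fingers":1}])

```text
clock: 19.02
eef_pos: [571.3, -281.4, 29.5]
tcp_rot: [-3.141, -0.0, 1.638]
contact_force: [0.8, -0.4, -2.2]
opening: 0.235
grasp_force: 88.1
```

Call:
play_rows(rows=[{"dp":[0,0,0.04],"turn":[0,0,0],"fingers":1},{"dp":[0,0,0.03],"turn":[0,0,0],"fingers":1},{"dp":[0,0,0],"turn":[0,0,0],"fingers":1}])

```text
clock: 19.27
eef_pos: [571.7, -281.6, 27.4]
tcp_rot: [3.141, 0.0, 1.638]
contact_force: [0.2, -0.1, -1.4]
opening: 0.238
grasp_force: 88.1
```

Call:
play_rows(rows=[{"dp":[0,0,0.04],"turn":[0,0,0],"fingers":1},{"dp":[0,0,0.02],"turn":[0,0,0],"fingers":1},{"dp":[0,0,0],"turn":[0,0,0],"fingers":1}])

```text
clock: 19.52
eef_pos: [571.5, -281.5, 24.8]
tcp_rot: [-3.141, -0.0, 1.639]
contact_force: [0.4, 1.7, -1.5]
opening: 0.233
grasp_force: 88.1
```

Call:
play_rows(rows=[{"dp":[0,0,0.015],"turn":[0,0,0],"fingers":1},{"dp":[0,0,0],"turn":[0,0,0],"fingers":1},{"dp":[0,0,0],"turn":[0,0,0],"fingers":0.72},{"dp":[0,0,0],"turn":[0,0,0],"fingers":0.66},{"dp":[0,0,0],"turn":[0,0,0],"fingers":0.6}], force=20)

```text
clock: 19.93
eef_pos: [571.8, -281.6, 24.5]
tcp_rot: [3.141, 0.0, 1.638]
contact_force: [-0.2, -0.1, 0.3]
opening: 0.395
grasp_force: 0.0
```

Call:
play_rows(rows=[{"dp":[0,0,0],"turn":[0,0,0],"fingers":0.5},{"dp":[0,0,0],"turn":[0,0,0],"fingers":0.3},{"dp":[0,0,0],"turn":[0,0,0],"fingers":0.1},{"dp":[0,0,-0.3],"turn":[0,0,0],"fingers":0},{"dp":[0,0,-0.5],"turn":[0,0,0],"fingers":0}])

```text
clock: 20.35
eef_pos: [570.1, -280.8, 55.2]
tcp_rot: [-3.138, -0.002, 1.639]
contact_force: [-0.5, -0.6, 0.2]
opening: 1.001
grasp_force: 0.0
```

Call:
play_rows(rows=[{"dp":[0,0,-0.8],"turn":[0,0,0],"fingers":0},{"dp":[0,0,-0.9],"turn":[0,0,0],"fingers":0},{"dp":[0,0,-0.9],"turn":[0,0,0],"fingers":0},{"dp":[0,0,-0.9],"turn":[0,0,0],"fingers":0},{"dp":[0,0,-0.5],"turn":[0,0,0],"fingers":0}])

```text
clock: 20.77
eef_pos: [572.9, -282.1, 221.9]
tcp_rot: [3.137, 0.003, 1.639]
contact_force: [0.1, -0.5, 0.5]
opening: 1.002
grasp_force: 0.0
```

Call:
play_rows(rows=[{"dp":[-0.3,-0.5,-0.5],"turn":[0,0,0],"fingers":0},{"dp":[-0.3,-0.8,-0.5],"turn":[0,0,0],"fingers":0},{"dp":[-0.3,-0.8,0],"turn":[0,0,0],"fingers":0},{"dp":[-0.3,-0.5,0],"turn":[0,0,0],"fingers":0},{"dp":[0,0,0],"turn":[0,0,0],"fingers":0}])

```text
clock: 21.18
eef_pos: [467.8, -338.1, 257.9]
tcp_rot: [-3.141, 0.001, 1.636]
contact_force: [0.4, -0.1, -0.2]
opening: 1.0
grasp_force: 0.0
```

Run:
```python
from h import *
a=grab('side','s9'); b=grab('scene','c9'); 
o=np.zeros((600,800,3),np.uint8)
o[:,:480]=cv2.resize(a['pixels'][135:335,300-60:460-60+0],(480,600),interpolation=cv2.INTER_CUBIC)
o[:300,480:]=cv2.resize(a['pixels'][255:335,335:470],(320,300)[:2],interpolation=cv2.INTER_CUBIC)
o[300:,480:]=cv2.resize(b['pixels'][180:340,210:400],(320,300),interpolation=cv2.INTER_CUBIC)
cv2.imwrite('pics/m9.png',o[:,:,::-1])
```

```text
(no output)
```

View pics/m9.png

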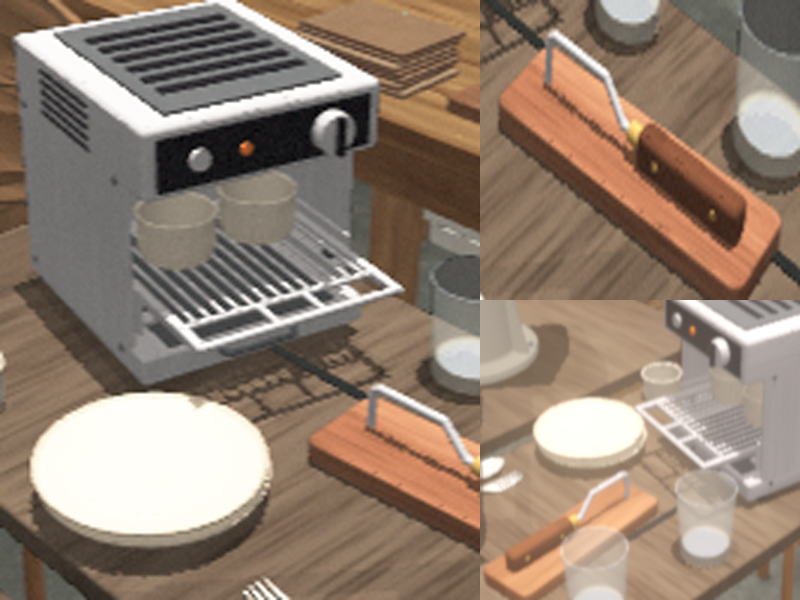

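The rack stands out level with both ramekins upright on it, the hook lies on the board, and the glasses look undisturbed. I'm handing in.

```bash
python3 -c "
from rig import r
print(r.sign_off())"
```

```text
the job is handed in; nothing more can be done
None
```

The rack is drawn out about 88 mm to its stops with both ramekins upright on it. I held it there at about 11 N for roughly 0.7 s, the hook lies back on the board and the glasses look undisturbed; the job is handed in, but sign-off returned no verdict.

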